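Lift the fitting rack out of the dry box

ROBOT

A 7-joint arm with a two-finger parallel gripper is mounted at the origin on the work surface. World frame = base frame: x ahead of the robot, y to its left, z up, the work surface at z = 0. Lengths are in mm, angles in degrees, forces in N, time in s.
With the tool pointing down it reaches from about 425 to 925 mm from the base axis. Payload 6.8 kg.
Tool frame: the origin (TCP) lies on the centre line of the jaws, within the pads' length; the fingertips stand 19 mm ahead of it and the grasp point (between the pads) is the TCP; z points along the fingers, y is the line along which they close (so a half turn about z gives the same grasp; the last joint's range is limited). The gripper opens to 85 mm and grips with 20 to 120 N. Pads are 22 mm wide; open, the fingers measure 114 mm over their backs; the gripper's body (76 mm by 85 mm) begins 54 mm behind the grasp point. The pads swing forward as they close: fully open they stand 13 mm farther back than shut.
Start: joints at [-80.163, 27.33, 1.283, 89.118, -0.659, 63.558, -4.761], TCP at [186.406, 648.768, 250.308] pointing down, gripper open.
Joint ranges: [-169.35, 169.35], [-19.33, 120.38], [-80.79, 83.38], [13.8, 139.57], [-78.32, 258.32], [9.67, 109.79], [-169.56, 169.56]. Speed limits (degrees/s): [136.94, 136.94, 180, 180, 180, 180, 180].

INTERFACE

Orientations are given as a 3x3 rotation matrix whose columns are the frame's x, y, z axes.
In Python, from bench import status, camera, camera_info, ticket gives the robot as it stands.
- The arm moves only by the tool apply_moves, never from a script. Its argument "plan" is a list of rows, each a list of 7 numbers: the turn, a rotation vector about the world's x, y, z scaled (see below), then the shift along the world's x, y, z scaled (see below), then the opening, from -1 (shut) to 1 (fully open). A call has 1 to 20 rows; each row is the pose to reach, as a shift and turn from the pose commanded when the call began, turning the shorter way round; what a row does not reach only later rows make up. The controller multiplies each number of a shift by 100 mm and each number of a turn by 2 pi rad. A row lasts 1/12 s, in which the tool goes at most 41.7 mm and 7.16 degrees, less where a joint would pass 70% of its speed; a pose out of reach is approached as far as the arm can. A call with a number of a shift or a turn outside -1 to 1 is refused whole. A call with a gripper value outside its range is refused whole. The fingers move at their own pace and stop on an object; "newtons" is the grip in N (left out, the last holds). Time passes only in rows, so rows that repeat a pose let the fingers close. It gives the time, the measured TCP pose, the force, the opening and the grip force at its end, in the units of the state.
- status.get_state(): the state, without advancing time (a new reading comes with each control period).
- camera(name): name is "scene" or "top" or "wrist"; returns (picture, depth): 480x640x3 uint8, red, green, blue; 480x640 float32, mm along the optical axis (not along the pixel's ray), 0 where there is no reading.
- camera_info(name): a dict with "K" (3x3 intrinsics, pixels), "R" (3x3) and "t" (3): a world point X has camera coordinates R X + t. Camera axes: x right, y down, z forward; pixel columns grow to the right and rows downward; lengths in mm; the calibration is good to about 2 mm. The wrist camera is an equidistant fisheye: a pixel r from the principal point sees the ray r / f radians off the axis. A picture is of the moment at which its call begins: read the wrist's pose just before it. camera_info takes no time and is no camera call; for the wrist camera it gives the pose at the moment of the call.
- ticket.job_done(): hands the job in; it is judged then, once.
The state is a dict: "t": time; "qpos": joint angles; "joint_velocities": joint speeds; "effort": joint torques, N m; "position": TCP position; "eef_rot": TCP orientation; "wrist_force": force on the tool from outside, world axes, zero at the start; "wrist_torque": the same for the moment, N m; "opening": finger opening in mm; "grip_force": force on a finger pad.
Only numpy, scipy, OpenCV 4.12 (cv2) and the standard library are available. Lean on these libraries where they do the work, as an engineer would, in place of code of your own. Each camera call takes 0.05 s, during which the arm holds its last target. There are 200 camera calls.

TASK

Open the hinged lid of the dry box until it rests back on its stop, then take the steel rack inside by its grip bar, lift it straight out and hold it level and still above the open box, its base at least 5 cm higher than the box's rim, with all three copper fittings still on their pegs. Finish while holding the rack there: do not put it down or let go. Leave the other things on the bench where they are.

Things in the scene. Friction and masses are not known exactly. Their poses are not given: they have to be found in the camera images.
- dry_box: Grey open-topped metal box, fixed to the bench: 140 (x) x 220 (y) x 80 (z) mm outside, walls and floor 4 mm thick, so the rim is 80 mm and the inner floor 4 mm above the bench. Origin: centre of its underside. Its -x side is the front (towards the robot); the lid is hinged along the top of its +x side.
- lid_hinge (a point): Point on the lid's hinge axis, middle of the box's far (+x) rim: 70 mm in +x and 80 mm up from the dry_box origin. The hinge axis is the dry_box's y axis.
- lid (a joint): Angle of the aluminium lid, 140 x 220 x 6 mm, 0.35 kg: 0 = shut (flat on the rim), growing as the front edge rises; 2.0 rad (115 degrees) = resting on its stop, leaning back. It has only slight friction: released below about 1.4 rad it falls shut, beyond about 1.75 rad it falls open against the stop and stays.
- lid_pull (a point): Centre of the lid's black phenolic pull: a barrel 18 mm in diameter, 28 mm long, axis along the hinge, 34 mm ahead of the lid's front edge on an arm 10 mm wide. 174 mm from the hinge, 3 mm above the lid's underside; 83 mm above the bench when shut. Pinched on its flat ends (28 mm apart, along y) it turns between the fingers as the lid swings. Axes: the lid's (x to the hinge, z out of top).
- rack: Loose welded steel rack, 0.4 kg unladen: base plate 90 (x) x 190 (y) x 6 mm lying on the box's inner floor. Origin: centre of its underside. Four upright pegs, 8 mm thick, 44 mm tall, at x = +-22, y = +-74 mm. A grip bar along x, 70 mm long, 14 mm wide (y), 14 mm high, stands over the middle on 10 mm wide posts at x = +-31 mm; its underside is 52 mm and top 66 mm above the origin.
- rack_grip (a point): Centre of the rack's grip bar, 59 mm above the rack's origin, axes as the rack's: pinch the bar across y. Along y it is free to 55 mm either side within 10 mm of the middle in x.
- sleeve: Loose copper fitting, plain tube 22 mm in diameter, 38 mm tall, about 60 g, slipped over one of the rack's pegs with a 12.4 mm bore and standing on the base plate. Origin: centre of its underside. Which fitting is on which of three pegs varies; the fourth peg is empty.
- flanged: Loose copper fitting, tube 21 mm in diameter with a 32 mm flange 8 mm thick at its foot, 32 mm tall, about 60 g, on another peg. Origin: centre of its underside.
- tee: Loose copper fitting, tube 22 mm in diameter, 36 mm tall, with a short side stub 14 mm in diameter reaching 18 mm from its axis, about 60 g, on another peg. Origin: centre of its underside.
- neck_plug: Bystander: frosted aluminium dewar neck plug standing upright on the bench, 72 mm across its flange, 92 mm tall. Origin: centre of its underside.
- handwheel: Bystander: black phenolic valve handwheel lying on the bench, 110 mm across, 22 mm thick. Origin: centre of its underside.
- coupling: Bystander: brass bayonet coupling half standing on the bench, a 44 mm round foot and a 34 mm tube with two side pins, 45 mm tall. Origin: centre of its underside.

How it is judged:
By the outcome, as a careful person would: the job done as asked, in the order asked, and still so for the second after the job is handed in, while the arm keeps its last pose, push and grip.
It also fails if it takes over 51 s, if anything falls off the work surface, if the arm or the gripper's body presses on something with over 40 N, if the wrist force passes 120 N, or if a joint passes its speed limit or range.

## Working session

There is one attempt and no reset: what is moved stays moved. The work goes in short steps, Python scripts to look and compute and a tool call to move; the robot and the scene stay as the last step left them, time stands still between calls to the robot, and variables do not carry over. Pictures are saved under pics/ and viewed, at most 10 in all, crops included, and the job is handed in when it is done.

Besides the shell and the picture viewer there is one more tool, called after ">>>" by a JSON object that holds its "fn" and its "kwargs". apply_moves: Moves the arm, as the interface text tells. Its arguments: {"type":"object","properties":{"plan":{"type":"array","items":{"type":"array","items":{"type":"number","minimum":-1,"maximum":1}}},"newtons":{"type":"number"}},"required":["plan"]}

```bash
mkdir -p pics; ls
python3 - <<'E'
from bench import status,camera,camera_info
import cv2,numpy as np
s=status.get_state();print(s['t'],s['position'],s['eef_rot'],s['opening'])
for n in('scene','top'):
    p,d=camera(n);cv2.imwrite(f'pics/{n}0.png',p[:,:,::-1]);np.save(f'{n}0.npy',d)
    print(n,{k:np.round(v,3).tolist() for k,v in camera_info(n).items() if k in 'KRt'})
E
```

```text
pics
0.0 [186.23677075 648.22809057 249.3375922 ] [[-9.61128223e-01  2.76102147e-01 -3.77673834e-04]
 [ 2.76102380e-01  9.61126656e-01 -1.73994647e-03]
 [-1.17410568e-04 -1.77658831e-03 -9.99998415e-01]] 85.7954009176802
scene {'K': [[441.488, 0.0, 327.19], [0.0, 441.488, 239.156], [0.0, 0.0, 1.0]], 'R': [[-0.475, 0.88, -0.015], [0.515, 0.264, -0.815], [-0.714, -0.394, -0.579]], 't': [210.059, -166.815, 1304.778]}
top {'K': [[539.846, 0.0, 310.721], [0.0, 539.846, 261.111], [0.0, 0.0, 1.0]], 'R': [[-0.026, -0.999, -0.019], [-0.997, 0.027, -0.068], [0.068, 0.017, -0.998]], 't': [17.95, 462.255, 1257.632]}
```

View pics/top0.png

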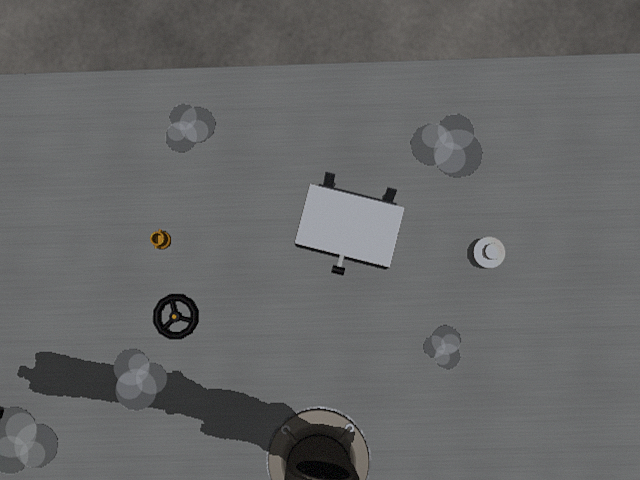

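View pics/scene0.png

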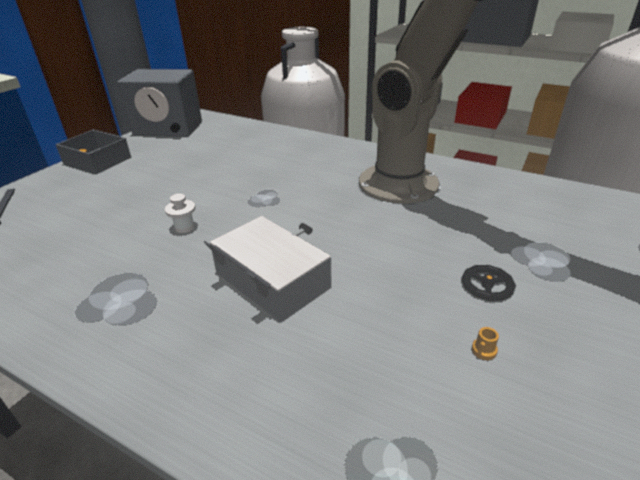

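The top view shows the shut lid, white, with corners near (310,184), (404,207), (388,268), (296,245). Its pull is at (338,270), the plug at (489,252), the handwheel at (176,316) and the coupling at (160,240). The scene view agrees, and the bystanders are well clear of the box.

```bash
cat > h.py <<'E'
import numpy as np,cv2
from bench import camera_info
def ray(n,px,z):
    c=camera_info(n);K,R,t=[np.array(c[k],float) for k in('K','R','t')]
    o=-R.T@t;px=np.atleast_2d(px).astype(float)
    d=np.c_[px,np.ones(len(px))]@np.linalg.inv(K).T@R
    return o+d*((z-o[2])/d[:,2])[:,None]
E
python3 - <<'E'
from h import *
p=cv2.imread('pics/top0.png')
m=np.zeros(p.shape[:2],np.uint8);m[170:282,285:415]=(p.min(2)[170:282,285:415]>150)
m=cv2.morphologyEx(m,cv2.MORPH_OPEN,np.ones((7,7)))
c=max(cv2.findContours(m,0,1)[0],key=cv2.contourArea)[:,0]
w=ray('top',c,86)[:,:2].astype(np.float32)
r=cv2.minAreaRect(w);b=cv2.boxPoints(r);print('lid',r);print(b)
k=np.zeros_like(m);k[258:285,325:352]=(p.max(2)[258:285,325:352]<40)
n,l,st,ce=cv2.connectedComponentsWithStats(k);print(st[1:],ce[1:],ray('top',ce[1:],87))
# scene view
q=cv2.imread('pics/scene0.png')
k=np.zeros_like(m);k[215:245,290:320]=(q.max(2)[215:245,290:320]<60)
n,l,st,ce=cv2.connectedComponentsWithStats(k);print(st[1:],ce[1:],ray('scene',ce[1:],83))
s=np.float32([[262,217],[330,258],[283,286],[208,244]])
print(ray('scene',s,86))
E
```

```text
lid ((536.3826904296875, -83.30560302734375), (217.7547607421875, 136.21343994140625), 74.29179382324219)
[[ 441.3423    -169.67764  ]
 [ 572.4685    -206.55585  ]
 [ 631.4231       3.0664368]
 [ 500.29688     39.94464  ]]
[[345 258   7   2  11]
 [332 266  13   9  73]] [[348.54545455 258.36363636]
 [338.16438356 269.90410959]] [[461.57538399 -79.67513699  87.        ]
 [436.49711063 -55.86290523  87.        ]]
[[300 226   1   1   1]
 [310 229   1   1   1]] [[300. 226.]
 [310. 229.]] [[435.14873052 -70.83962666  83.        ]
 [435.32302808 -45.22414139  83.        ]]
[[ 446.66815435 -164.35994839   86.        ]
 [ 509.80106145   43.93925251   86.        ]
 [ 622.86344322    6.70939932   86.        ]
 [ 584.11492851 -204.08925955   86.        ]]
```

>>> {"fn": "apply_moves", "kwargs": {"plan": [[0, 0, 0, 0.3, -0.3, 0, 1], [0, 0, 0, 0.55, -0.55, 0, 1], [0, 0, 0, 0.8, -0.8, 0, 1], [0, 0, 0, 1, -1, 0, 1], [0, 0, 0, 1, -1, 0, 1]]}}

```text
t: 0.52
position: [293.1, 543.0, 250.1]
eef_rot: [[-0.958, 0.286, 0.003], [0.285, 0.958, -0.004], [-0.004, -0.003, -1.0]]
wrist_force: [0.9, -0.5, -0.8]
opening: 85.4
grip_force: 0.0
```

>>> {"fn": "apply_moves", "kwargs": {"plan": [[0, 0, 0, 0.3, -0.3, 0, 1], [0, 0, 0, 0.55, -0.55, 0, 1], [0, 0, 0, 0.8, -0.8, 0, 1], [0, 0, 0, 1, -1, 0, 1], [0, 0, 0, 1, -1, 0, 1]]}}

```text
t: 0.93
position: [392.1, 442.7, 250.2]
eef_rot: [[-0.958, 0.286, 0.002], [0.286, 0.958, -0.003], [-0.003, -0.002, -1.0]]
wrist_force: [0.2, -0.3, -0.4]
opening: 85.4
grip_force: 0.0
```

>>> {"fn": "apply_moves", "kwargs": {"plan": [[0, 0, 0, 0.25, -0.3, 0, 1], [0, 0, 0, 0.5, -0.6, 0, 1], [0, 0, 0, 0.7, -1, 0, 1], [0, 0, 0, 0.7, -1, 0, 1]]}}

```text
t: 1.27
position: [461.0, 340.4, 250.1]
eef_rot: [[-0.958, 0.287, 0.002], [0.287, 0.958, -0.005], [-0.003, -0.004, -1.0]]
wrist_force: [0.6, -1.3, -0.1]
opening: 85.4
grip_force: 0.0
```

>>> {"fn": "apply_moves", "kwargs": {"plan": [[0, 0, 0, 0, -0.35, 0, 1], [0, 0, 0, 0, -0.7, 0, 1], [0, 0, 0, 0, -1, 0, 1], [0, 0, 0, 0, -1, 0, 1]]}}

```text
t: 1.6
position: [456.7, 242.1, 250.0]
eef_rot: [[-0.959, 0.284, -0.001], [0.284, 0.959, -0.003], [0.0, -0.004, -1.0]]
wrist_force: [-0.1, -1.4, -0.8]
opening: 85.3
grip_force: 0.0
```

>>> {"fn": "apply_moves", "kwargs": {"plan": [[0, 0, 0, 0, -0.35, 0, 1], [0, 0, 0, 0, -0.7, 0, 1], [0, 0, 0, 0, -1, 0, 1], [0, 0, 0, 0, -1, 0, 1]]}}

```text
t: 1.93
position: [456.2, 142.7, 250.1]
eef_rot: [[-0.959, 0.284, -0.001], [0.284, 0.959, -0.002], [0.0, -0.003, -1.0]]
wrist_force: [-0.2, -0.1, -0.3]
opening: 85.4
grip_force: 0.0
```

>>> {"fn": "apply_moves", "kwargs": {"plan": [[0, 0, 0, 0, -0.35, 0, 1], [0, 0, 0, 0, -0.7, 0, 1], [0, 0, 0, 0, -1, 0, 1], [0, 0, 0, 0, -1, 0, 1]]}}

```text
t: 2.27
position: [456.0, 43.3, 250.3]
eef_rot: [[-0.959, 0.284, -0.001], [0.284, 0.959, -0.002], [0.0, -0.002, -1.0]]
wrist_force: [0.2, -0.4, -0.3]
opening: 85.5
grip_force: 0.0
```

>>> {"fn": "apply_moves", "kwargs": {"plan": [[0, 0, 0, 0, -0.35, -0.1, 1], [0, 0, 0, -0.1, -0.7, -0.2, 1], [0, 0, 0, -0.2, -1, -0.3, 1], [0, 0, 0, -0.2, -1, -0.4, 1], [0, 0, 0, -0.2, -1, -0.4, 1], [0, 0, 0, -0.2, -1, -0.4, 1], [0, 0, 0, -0.2, -1, -0.4, 1]]}}

```text
t: 2.85
position: [437.2, -49.8, 210.8]
eef_rot: [[-0.962, 0.274, 0.001], [0.274, 0.962, 0.0], [-0.001, 0.0, -1.0]]
wrist_force: [0.3, 0.1, 0.5]
opening: 85.3
grip_force: 0.0
```

Run:
```python
from bench import status,camera,camera_info
import cv2,numpy as np
s=status.get_state();print(s['t'],s['position'],np.round(s['eef_rot'],4).tolist(),s['qpos'])
i=camera_info('wrist');print({k:np.round(v,3).tolist() for k,v in i.items() if k in 'KRt'})
p,d=camera('wrist');cv2.imwrite('pics/w1.png',p[:,:,::-1])
```

```text
2.85 [437.2183225  -49.83932927 210.75570666] [[-0.9617, 0.2743, 0.0006], [0.2743, 0.9617, 0.0002], [-0.0005, 0.0004, -1.0]] [-21.99787391   7.64360387  22.39166419 123.48916912  -3.83986903
  49.46560376  76.79278035]
{'K': [[371.648, 0.0, 316.066], [0.0, 371.648, 239.315], [0.0, 0.0, 1.0]], 'R': [[0.273, 0.962, 0.001], [0.916, -0.261, 0.304], [0.293, -0.082, -0.953]], 't': [-71.882, -440.706, 210.083]}
```

View pics/w1.png

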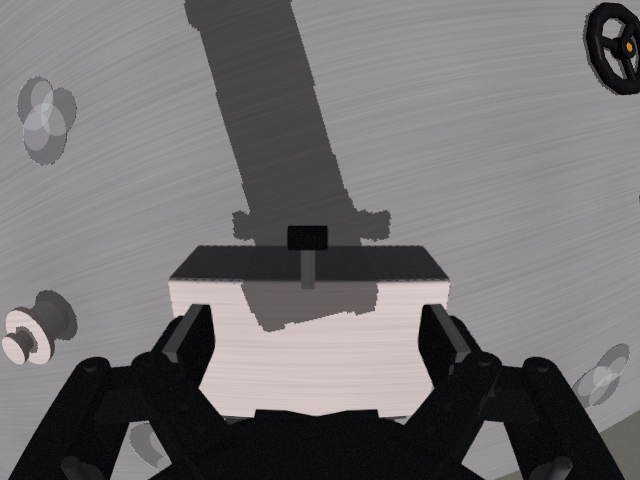

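The wrist view shows the pull barrel, black, at about (308,238), with its arm running down to the lid. The fingers are open symmetrically about column 316.

```bash
cat >> h.py <<'E'
def wray(px,z,c=None):
    c=c or camera_info('wrist');K,R,t=[np.array(c[k],float) for k in('K','R','t')]
    o=-R.T@t;v=(np.atleast_2d(px).astype(float)-K[:2,2])/K[0,0];r=np.linalg.norm(v,axis=1,keepdims=True)
    d=np.c_[np.sin(r)*v/r,np.cos(r)]@R
    return o+d*((z-o[2])/d[:,2])[:,None]
E
python3 - <<'E'
from h import *
p=cv2.imread('pics/w1.png');m=np.zeros(p.shape[:2],np.uint8)
m[218:258,275:340]=p.max(2)[218:258,275:340]<25
n,l,st,ce=cv2.connectedComponentsWithStats(m);i=1+st[1:,4].argmax();print(st[i],ce[i])
x,y,w,h,_=st[i]
print(wray([ce[i],(x,y+h/2),(x+w,y+h/2)],92));print(wray([ce[i],(x,y),(x+w,y)],83))
print('lid front corners',wray([(169,281),(449,280)],86))
E
```

```text
[288 226  40  25 937] [307.02561366 237.53788687]
[[433.65600316 -55.05201726  92.        ]
 [430.74608426 -67.80412564  92.        ]
 [438.24761066 -41.43166873  92.        ]]
[[436.32177919 -56.03450671  83.        ]
 [424.47845916 -66.54162403  83.        ]
 [432.19108807 -39.47378474  83.        ]]
lid front corners [[ 439.8724     -168.61285068   86.        ]
 [ 497.69605804   38.9427329    86.        ]]
```

>>> {"fn": "apply_moves", "kwargs": {"plan": [[0, 0, 0, -0.01, -0.055, -0.25, 1], [0, 0, 0, -0.01, -0.055, -0.5, 1], [0, 0, 0, -0.01, -0.055, -0.75, 1], [0, 0, 0, -0.01, -0.055, -0.9, 1], [0, 0, 0, -0.01, -0.055, -0.9, 1], [0, 0, 0, -0.01, -0.055, -0.9, 1]]}}

```text
t: 3.4
position: [435.7, -56.0, 120.4]
eef_rot: [[-0.961, 0.275, -0.001], [0.275, 0.961, -0.0], [0.001, -0.0, -1.0]]
wrist_force: [0.7, 0.6, 0.3]
opening: 85.4
grip_force: 0.0
```

Run:
```python
from h import *
from bench import status
s=status.get_state();P=np.array(s['position']);R=np.array(s['eef_rot']);print(s['qpos'],P)
print('pull in tool', R.T@(np.array([436,-55.3,83])-P))
```

```text
[-18.60929255  16.99298384  20.7696656  128.0226739  -10.02126105
  36.50525344  83.46397783] [435.67770083 -56.00517499 120.38197557]
pull in tool [-0.14904892  0.77974159 37.38158682]
```

>>> {"fn": "apply_moves", "kwargs": {"plan": [[0, 0, 0, 0, 0.005, -0.2, 1], [0, 0, 0, 0, 0.005, -0.37, 1], [0, 0, 0, 0, 0.005, -0.37, 1], [0, 0, 0, 0, 0.005, -0.37, 1], [0, 0, 0, 0, 0.005, -0.37, 0.2], [0, 0, 0, 0, 0.005, -0.37, -0.2], [0, 0, 0, 0, 0.005, -0.37, -0.5], [0, 0, 0, 0, 0.005, -0.37, -0.6], [0, 0, 0, 0, 0.005, -0.37, -0.6], [0, 0, 0, 0, 0.005, -0.37, -0.6], [0, 0, 0, 0, 0.005, -0.37, -0.6]], "newtons": 30}}

```text
t: 4.32
position: [435.8, -55.9, 83.9]
eef_rot: [[-0.961, 0.276, 0.001], [0.276, 0.961, 0.001], [-0.001, 0.001, -1.0]]
wrist_force: [-2.0, 1.6, 8.1]
opening: 27.4
grip_force: 32.8
```

Run:
```python
import numpy as np
u=np.array([.963,-.270])
f=lambda a:np.array([*( -174*np.cos(a)+3*np.sin(a))*u,174*np.sin(a)+3*np.cos(a)])
for s,e,st in((0,32,4),(32,64,4),(64,100,4),(100,112,3)):
    print([np.round((f(np.radians(a))-f(np.radians(s)))/100,3).tolist() for a in range(s+st,e+1,st)])
```

```text
[[0.006, -0.002, 0.121], [0.02, -0.006, 0.242], [0.043, -0.012, 0.361], [0.073, -0.02, 0.478], [0.111, -0.031, 0.593], [0.157, -0.044, 0.705], [0.21, -0.059, 0.813], [0.27, -0.076, 0.918]]
[[0.067, -0.019, 0.1], [0.141, -0.039, 0.194], [0.22, -0.062, 0.283], [0.306, -0.086, 0.366], [0.397, -0.111, 0.442], [0.493, -0.138, 0.512], [0.593, -0.166, 0.574], [0.697, -0.195, 0.63]]
[[0.108, -0.03, 0.047], [0.218, -0.061, 0.087], [0.331, -0.093, 0.119], [0.446, -0.125, 0.142], [0.562, -0.158, 0.157], [0.679, -0.19, 0.163], [0.796, -0.223, 0.161], [0.912, -0.256, 0.15], [1.028, -0.288, 0.131]]
[[0.086, -0.024, -0.02], [0.17, -0.048, -0.044], [0.253, -0.071, -0.073], [0.335, -0.094, -0.106]]
```

>>> {"fn": "apply_moves", "kwargs": {"plan": [[0, 0, 0, 0.006, -0.002, 0.12, -0.6], [0, 0, 0, 0.02, -0.006, 0.24, -0.6], [0, 0, 0, 0.043, -0.012, 0.36, -0.6], [0, 0, 0, 0.073, -0.02, 0.478, -0.6], [0, 0, 0, 0.111, -0.031, 0.593, -0.6], [0, 0, 0, 0.157, -0.044, 0.705, -0.6], [0, 0, 0, 0.21, -0.059, 0.813, -0.6], [0, 0, 0, 0.27, -0.076, 0.918, -0.6], [0, 0, 0, 0.27, -0.076, 0.918, -0.6]]}}

```text
t: 5.07
position: [462.9, -63.6, 176.3]
eef_rot: [[-0.961, 0.276, 0.0], [0.276, 0.961, 0.001], [-0.0, 0.001, -1.0]]
wrist_force: [-0.5, 2.2, 0.1]
opening: 27.5
grip_force: 30.7
```

>>> {"fn": "apply_moves", "kwargs": {"plan": [[0, 0, 0, 0.067, -0.019, 0.1, -0.6], [0, 0, 0, 0.141, -0.039, 0.194, -0.6], [0, 0, 0, 0.22, -0.062, 0.283, -0.6], [0, 0, 0, 0.306, -0.086, 0.366, -0.6], [0, 0, 0, 0.397, -0.111, 0.442, -0.6], [0, 0, 0, 0.493, -0.138, 0.512, -0.6], [0, 0, 0, 0.593, -0.166, 0.574, -0.6], [0, 0, 0, 0.697, -0.195, 0.63, -0.6], [0, 0, 0, 0.697, -0.195, 0.63, -0.6]]}}

```text
t: 5.82
position: [532.9, -83.6, 238.4]
eef_rot: [[-0.961, 0.276, 0.0], [0.276, 0.961, -0.0], [-0.0, -0.0, -1.0]]
wrist_force: [-3.2, 2.3, 5.1]
opening: 27.2
grip_force: 32.5
```

>>> {"fn": "apply_moves", "kwargs": {"plan": [[0, 0, 0, 0.108, -0.03, 0.047, -0.6], [0, 0, 0, 0.218, -0.061, 0.087, -0.6], [0, 0, 0, 0.331, -0.093, 0.119, -0.6], [0, 0, 0, 0.446, -0.125, 0.142, -0.6], [0, 0, 0, 0.562, -0.158, 0.157, -0.6], [0, 0, 0, 0.679, -0.19, 0.163, -0.6], [0, 0, 0, 0.796, -0.223, 0.161, -0.6], [0, 0, 0, 0.912, -0.256, 0.15, -0.6], [0, 0, 0, 0.912, -0.256, 0.15, -0.6]]}}

```text
t: 6.57
position: [624.6, -109.8, 252.9]
eef_rot: [[-0.961, 0.277, 0.002], [0.277, 0.961, -0.001], [-0.002, -0.001, -1.0]]
wrist_force: [-0.9, -0.7, 6.5]
opening: 27.1
grip_force: 33.1
```

>>> {"fn": "apply_moves", "kwargs": {"plan": [[0, 0, 0, 0.116, -0.032, -0.019, -0.6], [0, 0, 0, 0.202, -0.056, -0.039, -0.6], [0, 0, 0, 0.286, -0.08, -0.063, -0.6], [0, 0, 0, 0.369, -0.103, -0.092, -0.6], [0, 0, 0, 0.45, -0.126, -0.125, -0.6], [0, 0, 0, 0.45, -0.126, -0.125, -0.6], [0, 0, 0, 0.45, -0.126, -0.125, -0.6]]}}

```text
t: 7.15
position: [668.9, -122.5, 240.7]
eef_rot: [[-0.961, 0.277, 0.002], [0.277, 0.961, -0.001], [-0.002, -0.001, -1.0]]
wrist_force: [1.5, -1.4, 4.9]
opening: 27.4
grip_force: 34.2
```

Run:
```python
from bench import camera
import cv2
p,d=camera('scene');cv2.imwrite('pics/s2.png',p[60:360,120:520,::-1])
```

```text
(no output)
```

View pics/s2.png

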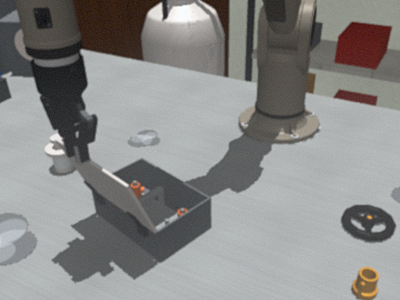

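Lid is at about 112° and still held, with the rack and its copper fittings now visible in the box. I'll release the pull, rise and back off.

>>> {"fn": "apply_moves", "kwargs": {"plan": [[0, 0, 0, 0, 0, 0, -0.1], [0, 0, 0, 0, 0, 0, 0.3], [0, 0, 0, 0, 0, 0, 0.6], [0, 0, 0, 0, 0, 0, 0.6], [0, 0, 0, 0, 0, 0.2, 0.6], [0, 0, 0, 0, 0, 0.4, 0.6], [0, 0, 0, 0, 0, 0.65, 0.6], [0, 0, 0, -0.2, 0.05, 0.9, 0.6], [0, 0, 0, -0.5, 0.14, 0.95, 0.6], [0, 0, 0, -0.8, 0.22, 0.95, 0.4], [0, 0, 0, -1, 0.28, 0.95, 0.3], [0, 0, 0, -1, 0.28, 0.95, 0.3]]}}

```text
t: 8.2
position: [564.9, -92.6, 335.9]
eef_rot: [[-0.961, 0.276, -0.001], [0.276, 0.961, 0.002], [0.002, 0.002, -1.0]]
wrist_force: [0.0, 0.3, 0.1]
opening: 55.4
grip_force: 0.0
```

>>> {"fn": "apply_moves", "kwargs": {"plan": [[0, 0, 0, -0.2, 0.05, -0.2, 0.2], [0, 0, 0, -0.5, 0.14, -0.5, 0.2], [0, 0, 0, -0.7, 0.2, -0.7, 0.2], [0, 0, 0, -0.7, 0.2, -0.7, 0.2], [0, 0, 0, -0.7, 0.2, -0.7, 0.2]]}}

```text
t: 8.62
position: [497.0, -73.1, 264.5]
eef_rot: [[-0.961, 0.276, -0.003], [0.276, 0.961, 0.0], [0.003, -0.0, -1.0]]
wrist_force: [0.8, 0.1, 1.2]
opening: 51.3
grip_force: 0.0
```

Run:
```python
from bench import status,camera,camera_info
import cv2,numpy as np,pickle
s=status.get_state();print(s['t'],s['position'])
i=camera_info('wrist');pickle.dump(i,open('w3.pkl','wb'))
p,d=camera('wrist');cv2.imwrite('pics/w3.png',p[:,:,::-1])
p,d=camera('top');cv2.imwrite('pics/top3.png',p[:,:,::-1])
```

```text
8.6167 [497.00660459 -73.11059845 264.53798931]
```

View pics/w3.png

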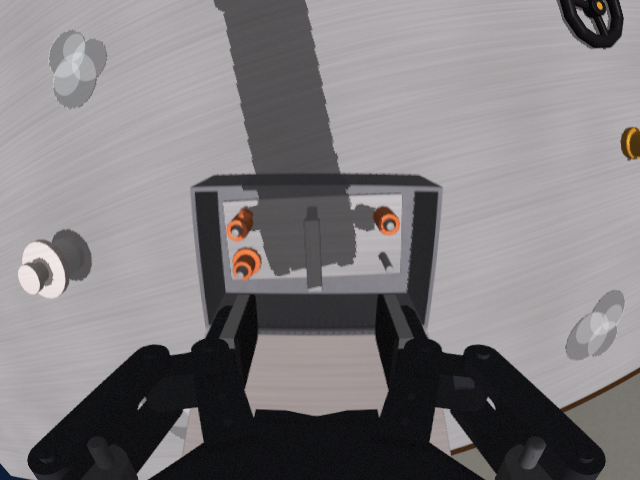

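The wrist view shows the open box. The rack has its grip bar along column ~314 (rows 207–290). Fittings stand at (238,226), (244,265) and (387,222), and the empty peg is at (386,262).

Run:
```python
import cv2
p=cv2.imread('pics/w3.png');cv2.imwrite('pics/w3c.png',cv2.resize(p[180:310,210:420],None,fx=3.8,fy=3.8,interpolation=cv2.INTER_CUBIC))
```

```text
(no output)
```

View pics/w3c.png

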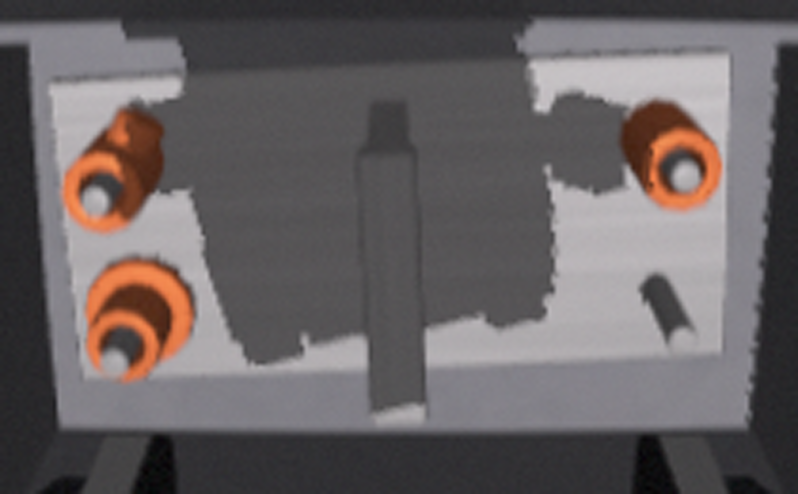

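The crop shows plate corners at (50,82), (728,53), (722,352), (85,378). The bar top runs from (357,153)/(416,150) to (370,424)/(426,420), and the four peg tops are clear.

Run:
```python
from h import *
import pickle
c=pickle.load(open('w3.pkl','rb'))
g=lambda a,z:wray((np.array(a)+.5)/3.8-.5+[210,180],z,c)
P=g([(50,82),(728,53),(722,352),(85,378)],10);B=g([(357,153),(416,150),(426,420),(370,424)],70);G=g([(98,197),(687,172),(682,338),(115,355)],54)
for n,Q in(('plate',P),('bar',B),('pegs',G)):
    e=(Q[3]-Q[0]+Q[2]-Q[1])[:2]/2; f=(Q[1]-Q[0]+Q[2]-Q[3])[:2]/2
    print(n,Q.mean(0).round(1),'x',np.linalg.norm(e).round(1),np.degrees(np.arctan2(e[1],e[0])).round(2),'y',np.linalg.norm(f).round(1),np.degrees(np.arctan2(f[1],f[0])).round(2)-90)
```

```text
plate [534.7 -86.5  10. ] x 89.4 -13.35 y 188.7 -13.459999999999994
bar [533.7 -86.5  70. ] x 69.4 -13.82 y 13.9 -12.180000000000007
pegs [533.3 -86.   54. ] x 43.7 -13.97 y 147.2 -13.760000000000005
```

>>> {"fn": "apply_moves", "kwargs": {"plan": [[0, 0, 0.007, 0.15, -0.05, 0, 0.2], [0, 0, 0.007, 0.3, -0.1, -0.1, 0.2], [0, 0, 0.007, 0.37, -0.132, -0.3, 0.2], [0, 0, 0.007, 0.37, -0.132, -0.6, 0.2], [0, 0, 0.007, 0.37, -0.132, -0.9, 0.2], [0, 0, 0.007, 0.37, -0.132, -0.95, 0.2], [0, 0, 0.007, 0.37, -0.132, -0.95, 0.2], [0, 0, 0.007, 0.37, -0.132, -0.95, 0.2]]}}

```text
t: 9.38
position: [536.8, -87.1, 171.9]
eef_rot: [[-0.972, 0.234, 0.002], [0.234, 0.972, -0.0], [-0.002, -0.0, -1.0]]
wrist_force: [0.4, -0.3, 0.2]
opening: 51.4
grip_force: 0.0
```

Run:
```python
from bench import status,camera,camera_info
import cv2,numpy as np,pickle
s=status.get_state();print(s['t'],s['position'],np.degrees(np.arctan2(s['eef_rot'][1][1],s['eef_rot'][0][1]))-90)
pickle.dump(camera_info('wrist'),open('w4.pkl','wb'))
p,d=camera('wrist');cv2.imwrite('pics/w4.png',p[:,:,::-1])
```

```text
9.3833 [536.79863271 -87.14314011 171.93101329] -13.527836324920145
```

View pics/w4.png

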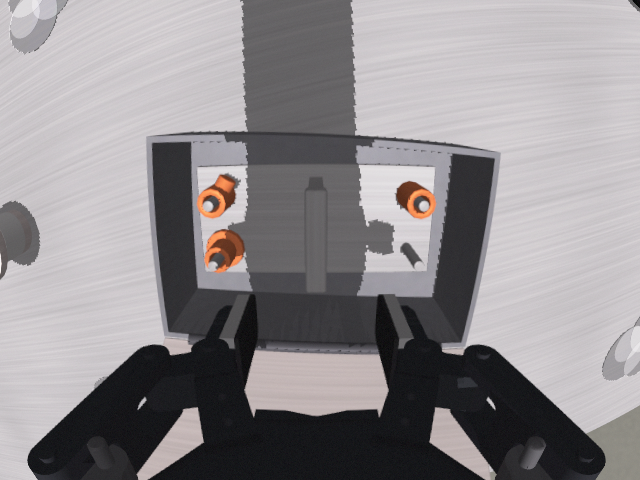

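The bar sits at column ~316, aligned and centred between the fingers; all fittings are on their pegs. Descending.

>>> {"fn": "apply_moves", "kwargs": {"plan": [[0, 0, 0, -0.02, 0.008, -0.2, 0.2], [0, 0, 0, -0.028, 0.008, -0.4, 0.2], [0, 0, 0, -0.028, 0.008, -0.6, 0.2], [0, 0, 0, -0.028, 0.008, -0.8, 0.2], [0, 0, 0, -0.028, 0.008, -0.9, 0.2], [0, 0, 0, -0.028, 0.008, -0.98, 0.2], [0, 0, 0, -0.028, 0.008, -0.98, 0.2]]}}

```text
t: 10.02
position: [532.8, -85.9, 72.6]
eef_rot: [[-0.972, 0.233, 0.0], [0.233, 0.972, 0.0], [-0.0, 0.0, -1.0]]
wrist_force: [0.1, 0.5, 0.4]
opening: 51.5
grip_force: 0.0
```

>>> {"fn": "apply_moves", "kwargs": {"plan": [[0, 0, 0, 0, 0, -0.05, 0.2], [0, 0, 0, 0, 0, -0.1, 0.2], [0, 0, 0, 0, 0, -0.1, 0.2], [0, 0, 0, 0, 0, -0.1, 0.2]]}}

```text
t: 10.35
position: [532.7, -86.0, 62.9]
eef_rot: [[-0.972, 0.234, 0.0], [0.234, 0.972, 0.0], [-0.0, 0.0, -1.0]]
wrist_force: [0.1, 0.1, -0.1]
opening: 51.3
grip_force: 0.0
```

>>> {"fn": "apply_moves", "kwargs": {"plan": [[0, 0, 0, 0, 0, 0, -0.1], [0, 0, 0, 0, 0, 0, -0.3], [0, 0, 0, 0, 0, 0, -0.5], [0, 0, 0, 0, 0, 0, -0.6], [0, 0, 0, 0, 0, 0, -0.7], [0, 0, 0, 0, 0, 0, -0.9], [0, 0, 0, 0, 0, 0, -1], [0, 0, 0, 0, 0, 0, -1], [0, 0, 0, 0, 0, 0, -1], [0, 0, 0, 0, 0, 0, -1]], "newtons": 40}}

```text
t: 11.18
position: [532.6, -86.0, 62.9]
eef_rot: [[-0.972, 0.234, 0.0], [0.234, 0.972, 0.0], [-0.0, 0.0, -1.0]]
wrist_force: [-0.8, -0.5, 5.2]
opening: 13.2
grip_force: 39.4
```

>>> {"fn": "apply_moves", "kwargs": {"plan": [[0, 0, 0, 0, 0, 0, -1], [0, 0, 0, 0, 0, 0, -1], [0, 0, 0, 0, 0, 0, -1], [0, 0, 0, 0, 0, 0.01, -1], [0, 0, 0, 0, 0, 0.03, -1], [0, 0, 0, 0, 0, 0.06, -1], [0, 0, 0, 0, 0, 0.1, -1], [0, 0, 0, 0, 0, 0.1, -1]], "newtons": 80}}

```text
t: 11.85
position: [532.7, -85.9, 73.1]
eef_rot: [[-0.972, 0.234, 0.0], [0.234, 0.972, -0.0], [-0.0, 0.0, -1.0]]
wrist_force: [0.4, -0.6, -5.1]
opening: 12.9
grip_force: 78.0
```

>>> {"fn": "apply_moves", "kwargs": {"plan": [[0, 0, 0, 0, 0, 0.03, -1], [0, 0, 0, 0, 0, 0.08, -1], [0, 0, 0, 0, 0, 0.15, -1], [0, 0, 0, 0, 0, 0.23, -1], [0, 0, 0, 0, 0, 0.31, -1], [0, 0, 0, 0, 0, 0.39, -1], [0, 0, 0, 0, 0, 0.47, -1], [0, 0, 0, 0, 0, 0.55, -1], [0, 0, 0, 0, 0, 0.61, -1], [0, 0, 0, 0, 0, 0.65, -1], [0, 0, 0, 0, 0, 0.67, -1], [0, 0, 0, 0, 0, 0.67, -1]]}}

```text
t: 12.85
position: [532.7, -85.9, 140.0]
eef_rot: [[-0.972, 0.234, 0.001], [0.234, 0.972, 0.0], [-0.001, 0.0, -1.0]]
wrist_force: [0.5, -0.2, -5.4]
opening: 12.0
grip_force: 78.0
```

>>> {"fn": "apply_moves", "kwargs": {"plan": [[0, 0, 0, 0, 0, 0.03, -1], [0, 0, 0, 0, 0, 0.08, -1], [0, 0, 0, 0, 0, 0.15, -1], [0, 0, 0, 0, 0, 0.23, -1], [0, 0, 0, 0, 0, 0.31, -1], [0, 0, 0, 0, 0, 0.39, -1], [0, 0, 0, 0, 0, 0.47, -1], [0, 0, 0, 0, 0, 0.55, -1], [0, 0, 0, 0, 0, 0.62, -1], [0, 0, 0, 0, 0, 0.67, -1], [0, 0, 0, 0, 0, 0.7, -1], [0, 0, 0, 0, 0, 0.7, -1], [0, 0, 0, 0, 0, 0.7, -1], [0, 0, 0, 0, 0, 0.7, -1], [0, 0, 0, 0, 0, 0.7, -1], [0, 0, 0, 0, 0, 0.7, -1]]}}

```text
t: 14.18
position: [532.3, -85.9, 209.2]
eef_rot: [[-0.972, 0.234, -0.001], [0.234, 0.972, -0.0], [0.001, -0.0, -1.0]]
wrist_force: [0.1, 0.3, -5.7]
opening: 12.9
grip_force: 78.1
```

Run:
```python
from bench import status,camera
import cv2,numpy as np
p,d=camera('wrist');q,_=camera('scene')
o=np.zeros((480,800,3),np.uint8);o[:300,:400]=p[100:400,120:520];o[:300,400:]=q[60:360,120:520]
cv2.imwrite('pics/f5.png',o[:300,:,::-1])
s=status.get_state();print(s['t'],s['position'],s['wrist_force'],s['opening'],s['grip_force'],np.abs(s['joint_velocities']).max())
```

```text
14.2833 [532.39077688 -85.95437833 209.37241269] [ 0.4016184   0.22622728 -6.22128817] 12.846823765719401 78.10579419136047 0.16382496325466772
```

View pics/f5.png

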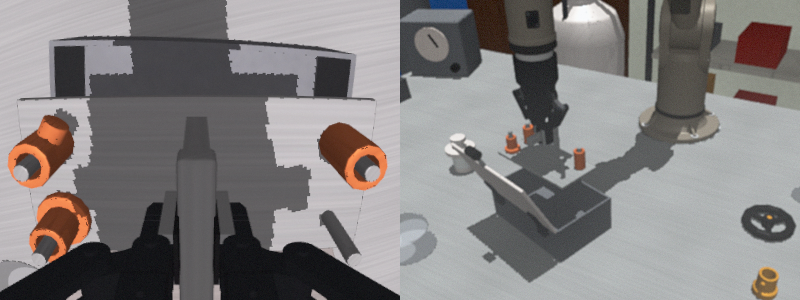

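The rack hangs level above the open box with all three fittings on their pegs (wrist crop: left pair and top right). The lid rests on its stop and the bystanders have not moved.

```bash
python3 -c "
from bench import ticket
print(ticket.job_done())"
```

```text
the job is handed in; nothing more can be done
None
```

The lid is open on its stop, and the rack is held level and still with its base about 7 cm above the rim and all three fittings on their pegs; I handed the job in at about 14 s.

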